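Start the moulder in the right order from its radio switches

TASK

Start up the moulder from the four loose switch boxes on the bench: with the fingertips, gently press the long bar (extraction) fully in, then the large square button (feed), then the small round button (spindle); each one stays down. Leave the domed mushroom stop alone, do not grip, lift or shift any box or disturb the other things on the bench, and finish with the arm clear.

Things in the scene. Friction and masses are not known exactly. Their poses are not given: they have to be found in the camera images.
- bar_switch: loose grey radio switch box standing on the worktop, 76 x 76 mm, case 44 mm high, about 0.6 kg, rubber feet; its one button, in the middle of its top, is a long narrow bar, 20 x 56 mm (dust extraction), long side along the box y axis. Origin: centre of the underside; z up. The four boxes are alike but for their buttons and may stand in any of the four places.
- bar_button_top (a point): centre of the top of that button (a long narrow bar); 60 mm above the worktop when out, moves down with the button
- bar_button (a joint): how far that button is pushed in, m: 0 out, 0.010 fully in against a hard stop (3 mm or more of the button then still stands above the bezel). It moves straight down against about 3 N of friction, has no spring and stays where it is left. 5 to 20 N is a gentle press; 40 N would harm the switch.
- square_switch: loose grey radio switch box standing on the worktop, 76 x 76 mm, case 44 mm high, about 0.6 kg, rubber feet; its one button, in the middle of its top, is a large flat square, 40 x 40 mm (feed). Origin: centre of the underside; z up. The four boxes are alike but for their buttons and may stand in any of the four places.
- square_button_top (a point): centre of the top of that button (a large flat square); 60 mm above the worktop when out, moves down with the button
- square_button (a joint): how far that button is pushed in, m: 0 out, 0.010 fully in against a hard stop (3 mm or more of the button then still stands above the bezel). It moves straight down against about 3 N of friction, has no spring and stays where it is left. 5 to 20 N is a gentle press; 40 N would harm the switch.
- round_switch: loose grey radio switch box standing on the worktop, 76 x 76 mm, case 44 mm high, about 0.6 kg, rubber feet; its one button, in the middle of its top, is a small flat round button, 24 mm across (spindle). Origin: centre of the underside; z up. The four boxes are alike but for their buttons and may stand in any of the four places.
- round_button_top (a point): centre of the top of that button (a small flat round button); 60 mm above the worktop when out, moves down with the button
- round_button (a joint): how far that button is pushed in, m: 0 out, 0.010 fully in against a hard stop (3 mm or more of the button then still stands above the bezel). It moves straight down against about 3 N of friction, has no spring and stays where it is left. 5 to 20 N is a gentle press; 40 N would harm the switch.
- stop_switch: loose grey radio switch box standing on the worktop, 76 x 76 mm, case 44 mm high, about 0.6 kg, rubber feet; its one button, in the middle of its top, is a wide domed mushroom, 50 mm across (emergency stop, to be left alone). Origin: centre of the underside; z up. The four boxes are alike but for their buttons and may stand in any of the four places.
- stop_button_dome_top (a point): centre of the top of that button (a wide domed mushroom); 72 mm above the worktop when out, moves down with the button
- stop_button_dome (a joint): how far that button is pushed in, m: 0 out, 0.010 fully in against a hard stop (3 mm or more of the button then still stands above the bezel). It moves straight down against about 3 N of friction, has no spring and stays where it is left. 5 to 20 N is a gentle press; 40 N would harm the switch.
- cutter_block: steel moulder cutter block, a ring 70 mm across, 40 mm high; loose bystander, origin at the centre of its underside
- bearing: guide bearing, a steel ring 52 mm across, 15 mm high; loose bystander, origin at the centre of its underside
- collar: grey steel spindle spacer ring, 49 mm across, 30 mm high; loose bystander, origin at the centre of its underside
- packing: timber packing block, 50 x 70 x 18 mm; loose bystander, origin at the centre of its underside
- glue: glue bottle, 57 mm across, 177 mm high, at the back; loose bystander, origin at the centre of its underside
- oiler: oil can with a thin bent spout, 64 x 79 x 187 mm, at the back; loose bystander, origin at the centre of its underside
There are look-alikes about, which are no part of the job. What is shaped like the round_switch but purple is not meant.

How it is judged:
By the outcome, as a careful person would: the job done as asked, in the order asked, and still so for the second after the job is handed in, with the robot touching nothing.
It also fails if it takes over 42 s, if anything falls off the work surface, if the arm or the gripper's body presses on something with over 40 N, if the wrist force passes 120 N, or if a joint passes its speed limit or range.

ROBOT

A 6-joint arm with a two-finger parallel gripper is mounted at the origin on the work surface; the furniture and walls round the work are solid. World frame = base frame: x ahead of the robot, y to its left, z up, the work surface at z = 0. Lengths are in m, angles in degrees, forces in N, time in s.
With the tool pointing down it reaches from about 0.25 to 0.725 m from the base axis. Payload 9.7 kg.
Tool frame: the origin (TCP) lies midway between the tips of the shut fingers; the grasp point (between the pads) lies 19 mm behind it; z points along the fingers, y is the line along which they close (so a half turn about z gives the same grasp; the last joint's range is limited). The gripper opens to 85 mm and grips with 20 to 120 N. Pads are 22 mm wide; open, the fingers measure 114 mm over their backs; the gripper's body (76 mm by 85 mm) begins 54 mm behind the grasp point. The pads swing forward as they close: fully open they stand 13 mm farther back than shut.
Start: joints at [0, 4.979, 10.078, 95.1, 0, 90], TCP at [0.55, -0, 0.231] pointing down, gripper open.
Joint ranges: [-179.16, 179.16], [-48.56, 103.87], [-65.8, 70.77], [-126.05, 130.52], [-82.76, 87.17], [-180, 180]. Speed limits (degrees/s): [127.2, 127.2, 147.25, 180, 180, 180].

INTERFACE

Orientations are given as [roll, pitch, yaw] about the fixed x, y, z axes, in that order (R = Rz(yaw) Ry(pitch) Rx(roll)).
In Python, from workcell import bot gives the robot as it stands.
- The arm moves only by the shell command python3 -m crank 'ROWS' [FORCE]. ROWS is JSON, a list of rows, each an object with "gripper": the finger opening in mm, from 0 to 85.4; "travel": the shift along the tool's x, y, z in mm, a list of three; "twist": the turn, a rotation vector about the tool's x, y, z in rad, a list of three. In form: [{"gripper": gripper, "travel": [tx, ty, tz], "twist": [rx, ry, rz]}, ...]. A call has 1 to 12 rows; each row shifts and turns the commanded pose from where the row before left it, along the tool's axes as they then stand; what a row does not reach is not made up. A row lasts 1/8 s, in which the tool goes at most 62.5 mm and 10.7 degrees, less where a joint would pass 70% of its speed; a pose out of reach is approached as far as the arm can. A call is refused whole if a number of a shift passes 62.5 or a number of a turn 0.188, either way. A call with a gripper value outside its range is refused whole. The fingers move at their own pace and stop on an object; FORCE is the grip in N (left out, the last holds). Time passes only in rows, so rows that do not move let the fingers close. It gives the time, the measured TCP pose, the force, the opening and the grip force at its end, in the units of the state.
- bot.get_obs(): the state, without advancing time (a new reading comes with each control period).
- bot.camera(name): name is "scene" or "side" or "wrist"; returns the picture (420x560x3 uint8, red, green, blue); there is no depth.
- bot.calibration(name): a dict with "vfov" (degrees; the focal length in pixels is half the picture's height over the tangent of half this angle, whatever the lens; pixels are square), "cx", "cy" (the principal point, pixels), "camera_from_world" (4x4, takes a point from world to camera coordinates). Camera axes: x right, y down, z forward; pixel columns grow to the right and rows downward; lengths in m; the calibration is good to about 2 mm. The wrist camera is an equidistant fisheye: a pixel r from the principal point sees the ray r / f radians off the axis. A picture is of the moment at which its call begins: read the wrist's pose just before it. calibration takes no time and is no camera call; for the wrist camera it gives the pose at the moment of the call.
- bot.job_done(): hands the job in; it is judged then, once.
The state is a dict: "time": time; "q": joint angles; "qd": joint speeds; "joint_efforts": joint torques, N m; "ee_pos": TCP position; "tcp_rot": TCP orientation; "wrist_force": force on the tool from outside, world axes, zero at the start; "torque": the same for the moment, N m; "opening": finger opening in m; "grasp_force": force on a finger pad.
Only numpy, scipy, OpenCV 4.12 (cv2) and the standard library are available. Lean on these libraries where they do the work, as an engineer would, in place of code of your own. Each camera call takes 0.05 s, during which the arm holds its last target. There are 200 camera calls.

## Working session

There is one attempt and no reset: what is moved stays moved. The work goes in short steps, Python scripts to look and compute and a shell command to move; the robot and the scene stay as the last step left them, time stands still between calls to the robot, and variables do not carry over. Pictures are saved under pics/ and viewed, at most 10 in all, crops included, and the job is handed in when it is done.

```bash
mkdir -p pics; ls; cat > h.py <<'E'
from workcell import bot
import numpy as np, cv2
def snap(n,name):
    c=bot.calibration(n); im=bot.camera(n); cv2.imwrite(f'pics/{name}.png',cv2.cvtColor(im,cv2.COLOR_RGB2BGR)); np.save(f'pics/{name}.npy',im)
    np.savez(f'pics/{name}.npz',**{k:np.array(v) for k,v in c.items()}); return im,c
def ray(c,u,v,fish=False):
    f=210/np.tan(np.radians(float(c['vfov']))/2); T=np.array(c['camera_from_world']); R=T[:3,:3]; o=-R.T@T[:3,3]
    x,y=(u-float(c['cx']))/f,(v-float(c['cy']))/f
    if fish:
        r=np.hypot(x,y)+1e-12; d=np.array([np.sin(r)*x/r,np.sin(r)*y/r,np.cos(r)])
    else: d=np.array([x,y,1.])
    d=R.T@d; return o,d/np.linalg.norm(d)
def onz(c,u,v,z,fish=False):
    o,d=ray(c,u,v,fish); return o+d*(z-o[2])/d[2]
def tri(rays):
    A=np.zeros((3,3));b=np.zeros(3)
    for o,d in rays:
        P=np.eye(3)-np.outer(d,d);A+=P;b+=P@o
    p=np.linalg.solve(A,b); return p,[np.linalg.norm((np.eye(3)-np.outer(d,d))@(p-o)) for o,d in rays]
E
python3 - <<'E'
from h import *
ims=[snap(n,n+'0')[0] for n in('scene','side','wrist')]
print(bot.get_obs())
for n in('scene','side','wrist'):
    c=bot.calibration(n);print(n,c['vfov'],ray(c,280,210))
E
```

```text
pics
{'time': 0.15, 'q': array([4.83976582e-05, 5.00480556e+00, 1.00436322e+01, 9.50982143e+01,
       7.74544673e-04, 9.00012651e+01]), 'qd': array([-0.02716367, -0.00337577,  0.15685821, -0.01906532,  0.0410086 ,
       -0.05611228]), 'joint_efforts': array([-3.04631758e-03, -5.20762289e+01,  4.65044117e+01,  1.38444663e-02,
       -2.16874664e-04, -1.82086734e-05]), 'ee_pos': array([5.49828613e-01, 4.31717050e-06, 2.30725657e-01]), 'tcp_rot': array([-1.79940612e+02, -7.73232940e-04,  8.99987825e+01]), 'wrist_force': array([-1.2091399 , -0.01323008,  0.56532711]), 'torque': array([-0.0210074 ,  0.01806157, -0.00216525]), 'grasp_force': 0.0, 'opening': 0.0855988989015547}
scene 44.26583665757173 (array([-0.36209642, -0.58157243,  0.65533765]), array([ 0.73751792,  0.46070042, -0.4937838 ]))
side 56.04200430681111 (array([ 0.41487334, -0.84591602,  0.56262242]), array([ 0.12517462,  0.8596831 , -0.49525375]))
wrist 65.70646984690485 (array([0.54922578, 0.08287197, 0.37422003]), array([ 0.00350131, -0.31998475, -0.94741622]))
```

View pics/scene0.png

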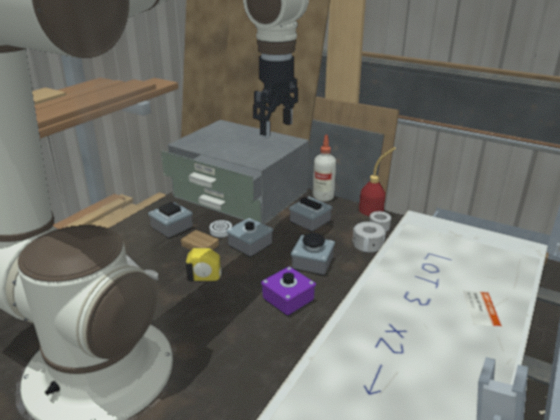

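View pics/side0.png

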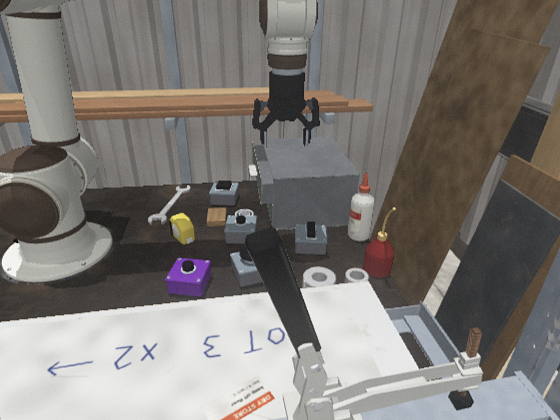

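View pics/wrist0.png

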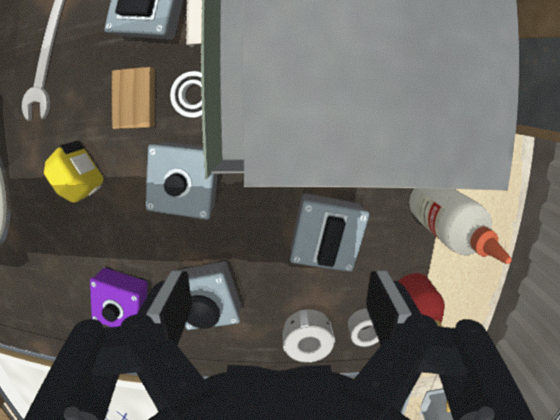

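The scene shows four grey boxes: square at (170,212), round (250,232), bar (312,208) and mushroom stop (313,250). The round button's look-alike is the purple box at (288,288). The wrist view has the square at (137,5), round (176,184), bar (332,240), stop (205,308) and purple (112,312). The cabinet stands next to the square and bar boxes.

```bash
python3 - <<'E'
from h import *
C={n:dict(np.load(f'pics/{n}0.npz')) for n in('scene','side','wrist')}
px={'square':((170,209),(223,185),(137,3)),'round':((250,226),(240,219),(176,183)),'bar':((313,203),(311,229),(332,240)),'stop':((314,241),None,(202,310)),'purple':((288,279),(188,267),(112,312)),
 'cutter':((369,232),(319,276),(309,344))}
for k,(s,d,w) in px.items():
    rs=[ray(C['scene'],*s),ray(C['wrist'],*w,True)]+([ray(C['side'],*d)] if d else [])
    p,e=tri(rs);print(k,p.round(4),np.round(e,4),'wrist onz .06',onz(C['wrist'],*w,.06,True).round(4))
# cabinet corners: scene top front-left corner etc
cab={'near top (scene left corner)':((167,152),None,None),'front right top':((264,178),(261,178),(244,187)),'back right':((308,145),(357,172),(505,188))}
for k,(s,d,w) in cab.items():
    rs=[ray(C['scene'],*s)]+([ray(C['wrist'],*w,True)] if w else [])+([ray(C['side'],*d)] if d else [])
    if len(rs)>1: print(k,*tri(rs))
for u,v in[(205,5),(205,60),(210,175),(244,187)]: print('cab wrist',u,v,onz(C['wrist'],u,v,.15,True))
E
python3 - <<'E'
import cv2
im=cv2.imread('pics/scene0.png')[120:330,140:420]
cv2.imwrite('pics/crop0.png',cv2.resize(im,None,fx=2.8,fy=2.8,interpolation=cv2.INTER_CUBIC))
E
```

```text
square [0.4002 0.2012 0.0537] [0.0005 0.0024 0.0021] wrist onz .06 [0.4057 0.1977 0.06  ]
round [0.44   0.0023 0.0528] [0.0032 0.0021 0.0028] wrist onz .06 [0.4434 0.006  0.06  ]
bar [ 0.6074 -0.064   0.0526] [0.0052 0.0034 0.0031] wrist onz .06 [ 0.6058 -0.0569  0.06  ]
stop [ 0.4563 -0.1542  0.0568] [0.0014 0.0014] wrist onz .06 [ 0.4565 -0.1506  0.06  ]
purple [ 0.3214 -0.1732  0.051 ] [0.0002 0.0006 0.0007] wrist onz .06 [ 0.3284 -0.1658  0.06  ]
cutter [ 0.5893 -0.2237  0.0373] [0.0038 0.0012 0.0035] wrist onz .06 [ 0.5876 -0.2033  0.06  ]
front right top [0.51018889 0.01836241 0.14568591] [np.float64(0.01200975830155925), np.float64(0.014241268006949116), np.float64(0.019375065634074397)]
back right [0.7382878  0.02554531 0.14850184] [np.float64(0.010473864923821335), np.float64(0.0038785641568118176), np.float64(0.007988135994365113)]
cab wrist 205 5 [0.4983954  0.15586681 0.15      ]
cab wrist 205 60 [0.49875375 0.11520185 0.15      ]
cab wrist 210 175 [0.49993432 0.0335689  0.15      ]
cab wrist 244 187 [0.5242701  0.02450526 0.15      ]
```

View pics/crop0.png

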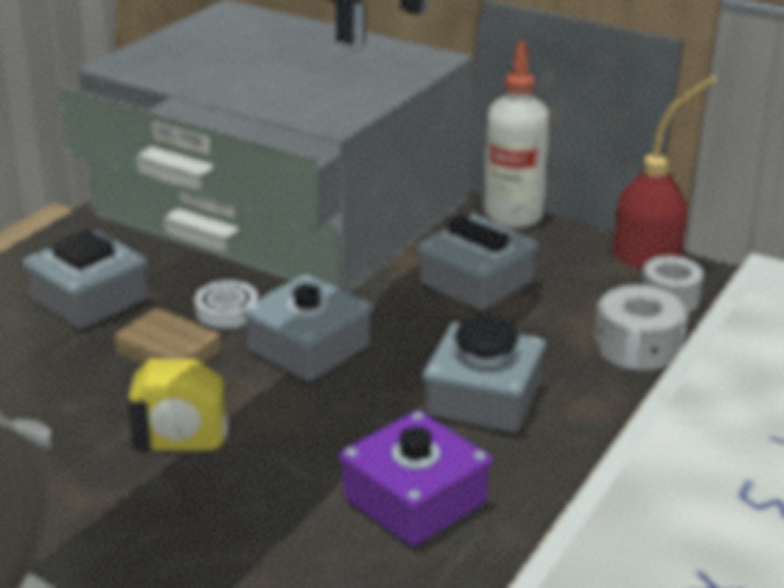

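The crop confirms it: the bar (479,232 in the crop) is on the box beside the cabinet, the square is at far left (83,250), and the grey-boxed small round is at (308,297). The mushroom is at (487,340) and the purple one is the decoy. I'll go above the bar with the fingers shut.

```bash
python3 -m crank '[{"gripper":0,"travel":[-20,18,0],"twist":[0,0,0]},{"gripper":0,"travel":[-21,19,15],"twist":[0,0,0]},{"gripper":0,"travel":[-21,19,25],"twist":[0,0,0]},{"gripper":0,"travel":[0,0,20],"twist":[0,0,0]},{"gripper":0,"travel":[0,0,0],"twist":[0,0,0]},{"gripper":0,"travel":[0,0,0],"twist":[0,0,0]}]' 20
python3 -c "
from h import *
snap('wrist','w1');print(bot.get_obs()['ee_pos'])"
```

```text
time: 0.9
ee_pos: [0.606, -0.0618, 0.1722]
tcp_rot: [180.0, 0.0, 90.0]
wrist_force: [-0.2, 0.4, 0.5]
opening: -0.0001
grasp_force: 0.0
[ 0.60623103 -0.06178401  0.17255836]
```

View pics/w1.png

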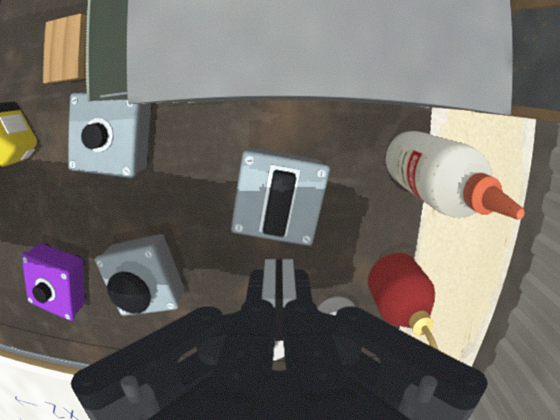

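The bar button is in clear view at about (281,203), with box corners near (247,155), (327,166), (312,243) and (235,236). The shut tips are at (279,262). I'll measure the bar from this view and the first one.

```bash
cat >> h.py <<'E'
def load(n): return np.load(f'pics/{n}.npy'),dict(np.load(f'pics/{n}.npz'))
def dark(n,u,v,r=30,th=50):
    im,c=load(n); g=cv2.GaussianBlur(cv2.cvtColor(im,cv2.COLOR_RGB2GRAY),(3,3),0)
    m=np.zeros_like(g); y0,x0=max(v-r,0),max(u-r,0); m[y0:v+r,x0:u+r]=(g[y0:v+r,x0:u+r]<th)*255
    k,l,s,ce=cv2.connectedComponentsWithStats(m); i=l[v,u]
    cnt=max(cv2.findContours((l==i).astype(np.uint8),cv2.RETR_EXTERNAL,cv2.CHAIN_APPROX_NONE)[0],key=cv2.contourArea)
    return c,ce[i],s[i],cv2.minAreaRect(cnt)
E
python3 - <<'E'
from h import *
R=[]
for n,u,v in(('w1',282,203),('wrist0',332,240)):
    c,ce,s,rc=dark(n,u,v); R.append(ray(c,*rc[0],True)); print(n,ce,s,rc,onz(c,*rc[0],.06,True).round(4))
print('bar',tri(R)); R=[]
for n,u,v in(('w1',95,135),('wrist0',176,184)):
    c,ce,s,rc=dark(n,u,v); R.append(ray(c,*rc[0],True)); print(n,ce,s,rc,onz(c,*rc[0],.06,True).round(4))
print('round',tri(R))
c=load('w1')[1]
for n,P in(('box',[(247,155),(327,166),(312,243),(235,236)]),):
    q=[onz(c,*p,.044,True) for p in P];print(n,np.mean(q,0),[np.linalg.norm(q[i]-q[i-1]) for i in range(4)])
print('cab corner rays',[tri([ray(c,*a,True),ray(load('wrist0')[1],*b,True)]) for a,b in(((128,102),(244,187)),((88,100),(210,175)))])
E
```

```text
w1 [278.66191833 206.46153846] [ 264  173   31   60 1053] ((278.94232177734375, 202.78846740722656), (21.376659393310547, 62.757164001464844), 11.309932708740234) [ 0.6057 -0.059   0.06  ]
wrist0 [330.61740167 240.7794994 ] [318 217  27  49 839] ((330.6908874511719, 241.04949951171875), (17.71075439453125, 49.798057556152344), 14.534457206726074) [ 0.6044 -0.0581  0.06  ]
bar (array([ 0.60570847, -0.06129447,  0.05289381]), [np.float64(3.678998923441645e-05), np.float64(3.678998923451762e-05)])
w1 [279.71870663 209.58759929] [     0      0    560    420 234922] ((279.5, 209.5), (419.0, 559.0), 90.0) [ 0.6062 -0.0649  0.06  ]
wrist0 [279.60779206 209.5246577 ] [     0      0    560    420 234957] ((279.5, 209.5), (419.0, 559.0), 90.0) [ 0.5498 -0.0227  0.06  ]
round (array([ 0.49506789,  9.56444777, 28.65047521]), [np.float64(0.019166529430289563), np.float64(0.019166529430285482)])
box [ 0.60683792 -0.0628186   0.044     ] [np.float64(0.07524438964723949), np.float64(0.06866860434933238), np.float64(0.07250140682115057), np.float64(0.07090944494612354)]
cab corner rays [(array([0.5249589 , 0.02565312, 0.15203458]), [np.float64(0.0007442554823036681), np.float64(0.0007442554823035993)]), (array([0.49861964, 0.03176358, 0.14864089]), [np.float64(0.0017379321572868148), np.float64(0.0017379321572868656)])]
```

The bar is at about (0.606, -0.061), its top at about 0.053–0.06, which agrees with the given 0.060. The box edges come to 69–75 mm. The tool is already over it, so I'll descend.

```bash
python3 -m crank '[{"gripper":0,"travel":[0,0,20],"twist":[0,0,0]},{"gripper":0,"travel":[0,0,25],"twist":[0,0,0]},{"gripper":0,"travel":[0,0,25],"twist":[0,0,0]},{"gripper":0,"travel":[0,0,20],"twist":[0,0,0]},{"gripper":0,"travel":[0,0,10],"twist":[0,0,0]},{"gripper":0,"travel":[0,0,3],"twist":[0,0,0]},{"gripper":0,"travel":[0,0,3],"twist":[0,0,0]},{"gripper":0,"travel":[0,0,3],"twist":[0,0,0]}]'
```

```text
time: 1.95
ee_pos: [0.6064, -0.062, 0.0629]
tcp_rot: [179.9, 0.0, 90.0]
wrist_force: [0.9, 0.4, 0.3]
opening: -0.0004
grasp_force: 0.0
```

```bash
python3 -m crank '[{"gripper":0,"travel":[0,0,2],"twist":[0,0,0]},{"gripper":0,"travel":[0,0,2],"twist":[0,0,0]},{"gripper":0,"travel":[0,0,2],"twist":[0,0,0]},{"gripper":0,"travel":[0,0,2],"twist":[0,0,0]},{"gripper":0,"travel":[0,0,2],"twist":[0,0,0]}]'; python3 -m crank '[{"gripper":0,"travel":[0,0,1],"twist":[0,0,0]},{"gripper":0,"travel":[0,0,0],"twist":[0,0,0]}]'
```

```text
time: 2.58
ee_pos: [0.6061, -0.062, 0.0523]
tcp_rot: [180.0, 0.0, 90.0]
wrist_force: [-0.4, -1.0, 2.7]
opening: -0.0001
grasp_force: 1.5
time: 2.82
ee_pos: [0.606, -0.062, 0.0511]
tcp_rot: [-180.0, 0.0, 90.0]
wrist_force: [-0.0, -0.3, 1.3]
opening: -0.0002
grasp_force: 0.5
```

```bash
python3 -m crank '[{"gripper":0,"travel":[0,0,0.7],"twist":[0,0,0]},{"gripper":0,"travel":[0,0,0],"twist":[0,0,0]}]'; python3 -m crank '[{"gripper":0,"travel":[0,0,0.7],"twist":[0,0,0]},{"gripper":0,"travel":[0,0,0],"twist":[0,0,0]}]'
```

```text
time: 3.08
ee_pos: [0.6061, -0.062, 0.0506]
tcp_rot: [180.0, 0.0, 90.0]
wrist_force: [0.7, 0.0, 1.6]
opening: -0.0001
grasp_force: 0.9
time: 3.32
ee_pos: [0.6061, -0.062, 0.0501]
tcp_rot: [180.0, 0.0, 90.0]
wrist_force: [1.5, 0.0, 3.5]
opening: 0.0001
grasp_force: 1.9
```

```bash
python3 -m crank '[{"gripper":0,"travel":[0,0,0.5],"twist":[0,0,0]},{"gripper":0,"travel":[0,0,0],"twist":[0,0,0]}]'; python3 -m crank '[{"gripper":0,"travel":[0,0,0.3],"twist":[0,0,0]},{"gripper":0,"travel":[0,0,0],"twist":[0,0,0]}]'
```

```text
time: 3.58
ee_pos: [0.6061, -0.062, 0.05]
tcp_rot: [180.0, 0.0, 90.0]
wrist_force: [-1.6, -0.1, 7.5]
opening: 0.0003
grasp_force: 3.6
time: 3.82
ee_pos: [0.6062, -0.062, 0.05]
tcp_rot: [179.9, 0.0, 90.0]
wrist_force: [-2.4, -0.4, 9.2]
opening: 0.0002
grasp_force: 4.5
```

The bar is fully in: the force rose to 9 N with no further motion at z = 0.050. I'll go up and over towards the square.

```bash
python3 -m crank '[{"gripper":0,"travel":[0,0,-5],"twist":[0,0,0]},{"gripper":0,"travel":[0,0,-20],"twist":[0,0,0]},{"gripper":0,"travel":[0,0,-40],"twist":[0,0,0]},{"gripper":0,"travel":[0,0,-40],"twist":[0,0,0]},{"gripper":0,"travel":[0,0,-40],"twist":[0,0,0]},{"gripper":0,"travel":[0,0,-30],"twist":[0,0,0]},{"gripper":0,"travel":[0,0,-10],"twist":[0,0,0]}]'; python3 -m crank '[{"gripper":0,"travel":[12,-10,0],"twist":[0,0,0]},{"gripper":0,"travel":[25,-20,0],"twist":[0,0,0]},{"gripper":0,"travel":[30,-24,0],"twist":[0,0,0]},{"gripper":0,"travel":[30,-24,0],"twist":[0,0,0]},{"gripper":0,"travel":[30,-24,0],"twist":[0,0,0]},{"gripper":0,"travel":[30,-24,0],"twist":[0,0,0]},{"gripper":0,"travel":[30,-24,0],"twist":[0,0,0]},{"gripper":0,"travel":[30,-24,0],"twist":[0,0,0]},{"gripper":0,"travel":[25,-20,10],"twist":[0,0,0]},{"gripper":0,"travel":[15,-8,20],"twist":[0,0,0]},{"gripper":0,"travel":[5,-4,25],"twist":[0,0,0]},{"gripper":0,"travel":[0,0,5],"twist":[0,0,0]}]'; python3 -m crank '[{"gripper":0,"travel":[0,0,0],"twist":[0,0,0]}]'
python3 -c "
from h import *
snap('wrist','w2');print(bot.get_obs()['ee_pos'],bot.get_obs()['wrist_force'])"
```

```text
time: 4.7
ee_pos: [0.6064, -0.062, 0.2356]
tcp_rot: [179.9, 0.0, 90.0]
wrist_force: [0.5, -0.4, -0.3]
opening: -0.0002
grasp_force: 0.0
time: 6.2
ee_pos: [0.3979, 0.1998, 0.1712]
tcp_rot: [-179.8, 0.1, 90.1]
wrist_force: [0.3, -0.5, 0.3]
opening: -0.0002
grasp_force: 0.0
time: 6.32
ee_pos: [0.3995, 0.1997, 0.1736]
tcp_rot: [-179.9, 0.0, 90.0]
wrist_force: [-0.3, 0.2, 1.0]
opening: -0.0002
grasp_force: 0.0
[0.39988364 0.19980604 0.17428571] [-0.13831718 -0.52640023  0.04514157]
```

View pics/w2.png

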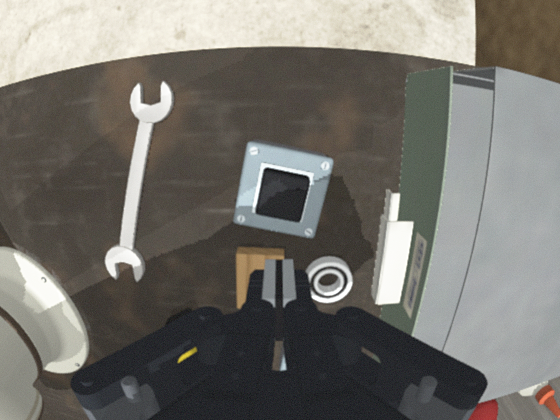

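The square button is at (283,194), with nothing in the way. The nearest cabinet handle edge is at u≈378, and the bearing and packing lie to the -y side.

```bash
python3 - <<'E'
from h import *
R=[]
for n,u,v,r in(('w2',283,194,40),('wrist0',137,3,30)):
    im,c=load(n); print(im[v,u]); 
c,ce,s,rc=dark('w2',283,194,40); print(ce,s,rc,onz(c,*rc[0],.06,True).round(4))
q=[onz(c,*p,.044,True) for p in[(249,141),(333,157),(314,238),(234,222)]];print(np.mean(q,0),[np.linalg.norm(q[i]-q[i-1]) for i in range(4)])
print(tri([ray(c,*rc[0],True),ray(load('scene0')[1],170,209),ray(load('side0')[1],223,185)]))
print('handle',onz(c,375,302,.1,True),onz(c,375,302,.05,True))
E
```

```text
[47 50 47]
[48 49 50]
[284.84868421 204.19078947] [ 257  187   50   34 1064] ((281.3461608886719, 200.26922607421875), (44.714473724365234, 33.731971740722656), 11.309932708740234) [0.4009 0.2042 0.06  ]
[0.4020334  0.20793984 0.044     ] [np.float64(0.07432779496759898), np.float64(0.07263054601654433), np.float64(0.07627052324064107), np.float64(0.07450632091710996)]
(array([0.39980028, 0.20203987, 0.05408907]), [np.float64(0.0011687938911636542), np.float64(0.0005499012743824129), np.float64(0.0014847951283018723)])
handle [0.47874064 0.12862791 0.1       ] [0.49715693 0.09312922 0.05      ]
```

```bash
python3 -m crank '[{"gripper":0,"travel":[7,2,15],"twist":[0,0,0]},{"gripper":0,"travel":[0,0,25],"twist":[0,0,0]},{"gripper":0,"travel":[0,0,25],"twist":[0,0,0]},{"gripper":0,"travel":[0,0,20],"twist":[0,0,0]},{"gripper":0,"travel":[0,0,15],"twist":[0,0,0]},{"gripper":0,"travel":[0,0,5],"twist":[0,0,0]},{"gripper":0,"travel":[0,0,3],"twist":[0,0,0]},{"gripper":0,"travel":[0,0,0],"twist":[0,0,0]}]'
python3 -m crank '[{"gripper":0,"travel":[0,0,2],"twist":[0,0,0]},{"gripper":0,"travel":[0,0,2],"twist":[0,0,0]},{"gripper":0,"travel":[0,0,2],"twist":[0,0,0]},{"gripper":0,"travel":[0,0,2],"twist":[0,0,0]},{"gripper":0,"travel":[0,0,1],"twist":[0,0,0]},{"gripper":0,"travel":[0,0,0],"twist":[0,0,0]}]'
```

```text
time: 7.38
ee_pos: [0.4023, 0.2071, 0.0665]
tcp_rot: [180.0, -0.0, 90.0]
wrist_force: [-0.2, 1.2, -0.7]
opening: -0.0001
grasp_force: 0.0
time: 8.12
ee_pos: [0.402, 0.207, 0.0571]
tcp_rot: [180.0, -0.0, 90.0]
wrist_force: [0.7, 0.6, 1.0]
opening: -0.0001
grasp_force: 0.6
```

```bash
python3 -m crank '[{"gripper":0,"travel":[0,0,2],"twist":[0,0,0]},{"gripper":0,"travel":[0,0,2],"twist":[0,0,0]},{"gripper":0,"travel":[0,0,1],"twist":[0,0,0]},{"gripper":0,"travel":[0,0,0],"twist":[0,0,0]}]'
python3 -m crank '[{"gripper":0,"travel":[0,0,1],"twist":[0,0,0]},{"gripper":0,"travel":[0,0,0.8],"twist":[0,0,0]},{"gripper":0,"travel":[0,0,0],"twist":[0,0,0]}]'
python3 -m crank '[{"gripper":0,"travel":[0,0,0.5],"twist":[0,0,0]},{"gripper":0,"travel":[0,0,0],"twist":[0,0,0]}]'
```

```text
time: 8.62
ee_pos: [0.402, 0.207, 0.0519]
tcp_rot: [-180.0, 0.0, 90.0]
wrist_force: [0.3, 0.9, 0.7]
opening: -0.0001
grasp_force: 0.2
time: 9.0
ee_pos: [0.402, 0.207, 0.0502]
tcp_rot: [-180.0, -0.0, 90.0]
wrist_force: [0.4, 0.3, 1.4]
opening: 0.0001
grasp_force: 0.7
time: 9.25
ee_pos: [0.402, 0.207, 0.05]
tcp_rot: [180.0, -0.0, 90.0]
wrist_force: [-0.9, -0.3, 4.7]
opening: 0.0001
grasp_force: 2.4
```

```bash
python3 -m crank '[{"gripper":0,"travel":[0,0,0.5],"twist":[0,0,0]},{"gripper":0,"travel":[0,0,0],"twist":[0,0,0]}]'
python3 -m crank '[{"gripper":0,"travel":[0,0,0.2],"twist":[0,0,0]},{"gripper":0,"travel":[0,0,0],"twist":[0,0,0]}]'
```

```text
time: 9.5
ee_pos: [0.4021, 0.2071, 0.05]
tcp_rot: [180.0, -0.0, 90.0]
wrist_force: [-2.7, -1.2, 9.6]
opening: -0.0
grasp_force: 4.6
time: 9.75
ee_pos: [0.4021, 0.207, 0.05]
tcp_rot: [180.0, -0.0, 90.0]
wrist_force: [-1.7, -2.3, 11.9]
opening: -0.0003
grasp_force: 5.4
```

The square is fully in, against its stop at 12 N. Next is the round button.

```bash
python3 -m crank '[{"gripper":0,"travel":[0,0,-5],"twist":[0,0,0]},{"gripper":0,"travel":[0,0,-20],"twist":[0,0,0]},{"gripper":0,"travel":[0,0,-35],"twist":[0,0,0]},{"gripper":0,"travel":[0,0,-40],"twist":[0,0,0]},{"gripper":0,"travel":[0,0,-30],"twist":[0,0,0]},{"gripper":0,"travel":[0,0,-10],"twist":[0,0,0]}]'; python3 -m crank '[{"gripper":0,"travel":[-12,2,0],"twist":[0,0,0]},{"gripper":0,"travel":[-25,5,0],"twist":[0,0,0]},{"gripper":0,"travel":[-30,6,0],"twist":[0,0,0]},{"gripper":0,"travel":[-30,6,0],"twist":[0,0,0]},{"gripper":0,"travel":[-30,6,0],"twist":[0,0,0]},{"gripper":0,"travel":[-30,6,0],"twist":[0,0,0]},{"gripper":0,"travel":[-25,5,5],"twist":[0,0,0]},{"gripper":0,"travel":[-15,2,10],"twist":[0,0,0]},{"gripper":0,"travel":[-5,1,5],"twist":[0,0,0]},{"gripper":0,"travel":[0,0,0],"twist":[0,0,0]},{"gripper":0,"travel":[0,0,0],"twist":[0,0,0]}]'
python3 -c "
from h import *
snap('wrist','w3');print(bot.get_obs()['ee_pos'],bot.get_obs()['wrist_force'])"
```

```text
time: 10.5
ee_pos: [0.4026, 0.2073, 0.1905]
tcp_rot: [179.9, -0.1, 90.0]
wrist_force: [-0.8, -0.0, -0.1]
opening: 0.0003
grasp_force: 0.0
time: 11.88
ee_pos: [0.441, 0.0055, 0.1691]
tcp_rot: [180.0, -0.0, 90.0]
wrist_force: [-0.6, -0.1, -0.1]
opening: -0.0002
grasp_force: 0.0
[0.4410489  0.00556166 0.16930482] [ 0.69691318  0.28225352 -0.30897673]
```

View pics/w3.png

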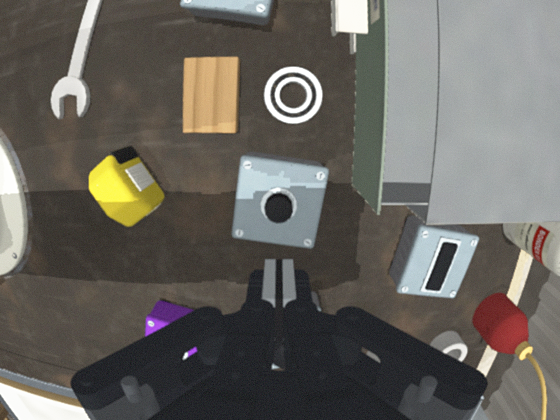

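The round button is at (278,206), box corners about (240,156), (328,165), (314,248) and (233,238). The cabinet's front panel corner is close, at (380,213). I'll turn the hand a quarter turn so its wide knuckles lie along y, clear of the cabinet, starting with a small turn to see which way joint 6 goes.

```bash
python3 - <<'E'
from h import *
c,ce,s,rc=dark('w3',278,206,25); print(ce,s,rc,onz(c,278,206,.06,True).round(4))
q=[onz(c,*p,.044,True) for p in[(240,156),(328,165),(314,248),(233,238)]];print(np.mean(q,0),[np.linalg.norm(q[i]-q[i-1]) for i in range(4)])
print(tri([ray(c,278,206,True),ray(load('wrist0')[1],176,183,True)]))
print('corner',onz(c,380,213,.0,True),onz(c,380,213,.149,True))
print(bot.get_obs()['q'])
E
python3 -m crank '[{"gripper":0,"travel":[0,0,0],"twist":[0,0,0.1]}]'; python3 -c "
from h import *
print(bot.get_obs()['q'])"
```

```text
[278.3539823  207.41415929] [266 194  25  28 565] ((278.0, 207.5), (27.0, 24.0), 90.0) [0.4398 0.0066 0.06  ]
[0.44039676 0.0037701  0.044     ] [np.float64(0.07502224309150948), np.float64(0.07439939853937237), np.float64(0.07740356108717412), np.float64(0.07443007675432695)]
(array([0.43979324, 0.00325573, 0.04932646]), [np.float64(0.00015902377885649617), np.float64(0.0001590237788565232)])
corner [ 0.54702447 -0.0203943   0.        ] [0.49608639 0.03145214 0.149     ]
[ 7.18771659e-01 -1.07668981e+01 -1.18926232e+01  8.88535442e+01
  5.71649182e-03  9.06682098e+01]
time: 12.05
ee_pos: [0.4411, 0.0056, 0.1694]
tcp_rot: [180.0, -0.0, 84.2]
wrist_force: [0.4, -0.7, -0.2]
opening: 0.0006
grasp_force: 0.0
[ 7.20058760e-01 -1.07706972e+01 -1.18827626e+01  8.88533314e+01
  4.15973345e-03  9.65009787e+01]
```

```bash
python3 -m crank '[{"gripper":0,"travel":[0,0,0],"twist":[0,0,-0.08]},{"gripper":0,"travel":[0,0,0],"twist":[0,0,-0.17]},{"gripper":0,"travel":[0,0,0],"twist":[0,0,-0.18]},{"gripper":0,"travel":[0,0,0],"twist":[0,0,-0.18]},{"gripper":0,"travel":[0,0,0],"twist":[0,0,-0.18]},{"gripper":0,"travel":[0,0,0],"twist":[0,0,-0.18]},{"gripper":0,"travel":[0,0,0],"twist":[0,0,-0.18]},{"gripper":0,"travel":[0,0,0],"twist":[0,0,-0.18]},{"gripper":0,"travel":[0,0,0],"twist":[0,0,-0.18]},{"gripper":0,"travel":[0,0,0],"twist":[0,0,-0.16]},{"gripper":0,"travel":[0,0,0],"twist":[0,0,0]},{"gripper":0,"travel":[0,0,0],"twist":[0,0,0]}]'
```

```text
time: 13.55
ee_pos: [0.4411, 0.0053, 0.1692]
tcp_rot: [180.0, 0.0, 179.8]
wrist_force: [-0.8, 0.2, 0.2]
opening: -0.0001
grasp_force: 0.0
```

```bash
python3 -m crank '[{"gripper":0,"travel":[2,0,15],"twist":[0,0,0]},{"gripper":0,"travel":[0,0,25],"twist":[0,0,0]},{"gripper":0,"travel":[0,0,25],"twist":[0,0,0]},{"gripper":0,"travel":[0,0,20],"twist":[0,0,0]},{"gripper":0,"travel":[0,0,12],"twist":[0,0,0]},{"gripper":0,"travel":[0,0,4],"twist":[0,0,0]},{"gripper":0,"travel":[0,0,3],"twist":[0,0,0]},{"gripper":0,"travel":[0,0,0],"twist":[0,0,0]}]'
python3 -m crank '[{"gripper":0,"travel":[0,0,2],"twist":[0,0,0]},{"gripper":0,"travel":[0,0,2],"twist":[0,0,0]},{"gripper":0,"travel":[0,0,2],"twist":[0,0,0]},{"gripper":0,"travel":[0,0,2],"twist":[0,0,0]},{"gripper":0,"travel":[0,0,1],"twist":[0,0,0]},{"gripper":0,"travel":[0,0,0],"twist":[0,0,0]}]'
```

```text
time: 14.55
ee_pos: [0.4392, 0.005, 0.0654]
tcp_rot: [180.0, 0.0, 179.9]
wrist_force: [-0.1, 0.0, -0.5]
opening: -0.0002
grasp_force: 0.0
time: 15.3
ee_pos: [0.4391, 0.005, 0.0561]
tcp_rot: [180.0, 0.0, 180.0]
wrist_force: [0.2, 0.0, 0.7]
opening: 0.0002
grasp_force: 0.5
```

```bash
python3 -m crank '[{"gripper":0,"travel":[0,0,2],"twist":[0,0,0]},{"gripper":0,"travel":[0,0,2],"twist":[0,0,0]},{"gripper":0,"travel":[0,0,1],"twist":[0,0,0]},{"gripper":0,"travel":[0,0,0],"twist":[0,0,0]}]'
python3 -m crank '[{"gripper":0,"travel":[0,0,1],"twist":[0,0,0]},{"gripper":0,"travel":[0,0,0.5],"twist":[0,0,0]},{"gripper":0,"travel":[0,0,0],"twist":[0,0,0]}]'
python3 -m crank '[{"gripper":0,"travel":[0,0,0.5],"twist":[0,0,0]},{"gripper":0,"travel":[0,0,0],"twist":[0,0,0]}]'
```

```text
time: 15.8
ee_pos: [0.439, 0.005, 0.0509]
tcp_rot: [180.0, -0.0, 180.0]
wrist_force: [-0.7, 0.2, 0.5]
opening: 0.0003
grasp_force: 0.2
time: 16.18
ee_pos: [0.4391, 0.005, 0.05]
tcp_rot: [180.0, 0.0, 180.0]
wrist_force: [-1.3, 0.2, 6.4]
opening: -0.0001
grasp_force: 3.1
time: 16.42
ee_pos: [0.4391, 0.005, 0.0499]
tcp_rot: [180.0, 0.0, 180.0]
wrist_force: [-3.3, 0.1, 10.8]
opening: -0.0004
grasp_force: 5.2
```

The round is fully in at 11 N. I'll raise the arm clear and check.

```bash
python3 -m crank '[{"gripper":0,"travel":[0,0,-5],"twist":[0,0,0]},{"gripper":0,"travel":[0,0,-20],"twist":[0,0,0]},{"gripper":0,"travel":[0,0,-35],"twist":[0,0,0]},{"gripper":0,"travel":[0,0,-40],"twist":[0,0,0]},{"gripper":0,"travel":[0,0,-40],"twist":[0,0,0]},{"gripper":0,"travel":[0,0,-40],"twist":[0,0,0]},{"gripper":0,"travel":[0,0,-20],"twist":[0,0,0]},{"gripper":0,"travel":[0,0,0],"twist":[0,0,0]},{"gripper":0,"travel":[0,0,0],"twist":[0,0,0]}]'
python3 -c "
from h import *
snap('scene','scene1');snap('side','side1')
a=np.vstack([cv2.resize(cv2.imread('pics/%s.png'%n)[y0:y0+130,x0:x0+280],None,fx=2.2,fy=2.2,interpolation=cv2.INTER_CUBIC) for n,x0,y0 in(('scene1',140,190),('side1',130,175))])
cv2.imwrite('pics/end.png',a)"
```

```text
time: 17.55
ee_pos: [0.4388, 0.005, 0.2479]
tcp_rot: [-180.0, -0.1, 180.0]
wrist_force: [0.6, -0.8, -0.0]
opening: 0.0002
grasp_force: 0.0
```

View pics/end.png

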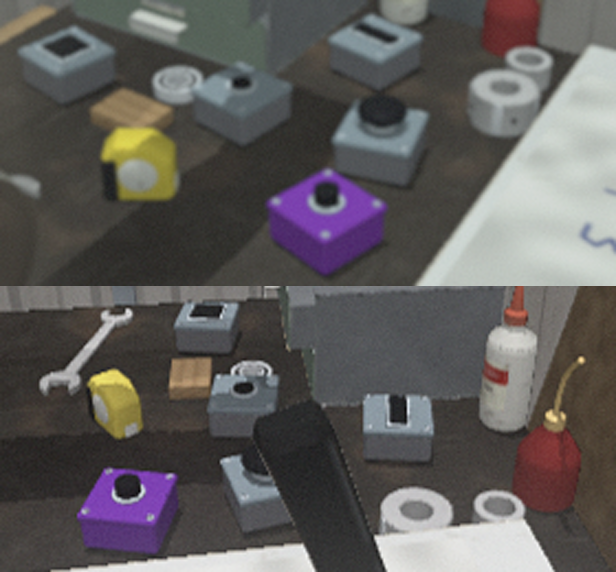

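The bar (375,33), square (67,46) and round (240,82) buttons are all down. The stop (383,112) and the purple decoy (326,195) still stand up. Nothing has shifted and the arm is clear.

```bash
python3 -c "
from workcell import bot
print(bot.job_done())"
```

```text
the job is handed in; nothing more can be done
None
```

I pressed the bar, then the square, then the round button fully in with about 9–12 N each; they stayed down, the mushroom stop and everything else look untouched, and I handed the job in at about 18 s with the arm clear.

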